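# Find the soft corner under a transformer plate and shim it

## Robot

A 6-joint arm with a two-finger parallel gripper is mounted at the origin on the work surface. World frame = base frame: x ahead of the robot, y to its left, z up, the work surface at z = 0. Lengths are in m, angles in rad, forces in N, time in s.
With the tool pointing down it reaches from about 0.275 to 0.825 m from the base axis. Payload 4.9 kg.
Tool frame: the origin (TCP) lies midway between the tips of the shut fingers; the grasp point (between the pads) lies 19 mm behind it (bot.grip_depth is the distance from the TCP to the grasp point, in m); y points along the fingers, x is the direction in which the jaws open and shut, and the axes are right-handed (so a half turn about y gives the same grasp; the last joint's range is limited). The gripper opens to 85 mm and grips with 20 to 120 N. Pads are 22 mm wide; open, the fingers measure 114 mm over their backs; the gripper's body (76 mm by 85 mm) begins 54 mm behind the grasp point. The pads swing forward as they close: fully open they stand 13 mm farther back than shut.
Start: joints at [-1.329, 0.326, -0.193, 1.052, 0, 1.437], TCP at [0.202, -0.512, 0.205] pointing down, gripper open.
Joint ranges: [-2.65, 2.65], [-0.97, 1.79], [-1.3, 1.35], [-1.93, 2.1], [-1.47, 1.37], [-3.14, 3.14]. Speed limits (rad/s): [2.57, 2.57, 3.14, 3.14, 3.14, 3.14].

## Interface

Orientations are given as a unit quaternion [w, x, y, z].
In Python, from cell import bot gives the robot as it stands. Calls block until the motion is done:
- bot.move_pose(position, orientation): joint-space move of the TCP to a pose.
- bot.move_linear(position, speed=0.15, rotation=None, until_force=None): straight line of the TCP; rotation=None keeps the orientation; speed is the mean speed in m/s. With until_force (N) it stops when the force on the tool has changed by that much, and returns True; else False.
- bot.goto_joints(angles): joint-space move.
- bot.set_gripper(opening, grasp_force=None): opening from 0.0 (shut) to 1.0 (fully open); grasp_force is the grip in N (None keeps the last); returns when the fingers have stopped.
- bot.wait(seconds).
- bot.solve_ik(position, orientation): joint angles nearest the present ones, or None.
- bot.camera(name): name is "side" or "top"; returns the picture (384x512x3 uint8, red, green, blue); there is no depth.
- bot.calibration(name): a dict with "mtx" (3x3 intrinsics, pixels), "k1" (the pictures are not rectified: a ray, as slopes to the right and down, at radius r is drawn at 1 + k1 r^2 times it, then the intrinsics apply), "extrinsics" (4x4, takes a point from world to camera coordinates). Camera axes: x right, y down, z forward; pixel columns grow to the right and rows downward; lengths in m; the calibration is good to about 2 mm. A picture is of the moment at which its call begins. calibration takes no time and is no camera call.
A pose or a line that the arm cannot do raises bot.PlanningError and nothing moves.
- bot.close_job(): hands the job in, once; it reports no verdict.
Trained networks look in the newest picture that a camera, given by its name, has taken for a name from the list of things; names that differ only in an ending like _2 or _b are one class to them, and where a whole thing is asked for, a point or a joint stands for the part that bears it (a point fixed in the world has none). Each returns a list of dicts, best first, with "confidence" (0 to 1); they miss things now and then, are a little off and sometimes report something else, mostly with a low value. They report only what shows in the picture. A call takes as long as a camera call.
- bot.search_frame(camera, thing): "bbox" ([left, top, width, height] in pixels, round what is visible of it).
Readings, each from a call of its own:
- bot.read_clock(): time.
- bot.read_joint_positions(): joint angles.
- bot.read_joint_vel(): joint speeds.
- bot.read_joint_efforts(): joint torques, N m.
- bot.read_position(): TCP position.
- bot.read_tool_rot(): TCP orientation.
- bot.read_ft_force(): force on the tool from outside, world axes, zero at the start.
- bot.read_moment(): the same for the moment, N m.
- bot.read_gripper_width(): opening from 0.0 (shut) to 1.0 (fully open).
Only numpy, scipy, OpenCV 4.12 (cv2) and the standard library are available. Lean on these libraries where they do the work, as an engineer would, in place of code of your own. Each camera call takes 0.05 s, during which the arm holds its last target.

## Task

The transformer's mounting plate rocks on its levelling base: one corner gives when pushed. Press down on the plate's corners one after another with the fingertips until you find the one that sinks, then press the hinged leaf shim beside that corner down flat on its ledge so that the corner stands solid. Leave the other three shims up, do not lift or shift the plate, and leave the parts around the base where they are.

Things in the scene. Friction and masses are not known exactly. Their poses are not given: they have to be found in the camera images.
- base: Grey cast levelling base, 200 (x) by 310 (y) mm, slab 12 mm thick, fixed to the bench. Origin at the centre of its underside on the bench top; x points away from the robot give or take 0.25 rad of yaw, y to the left. Ledges on it carry the shims' ears when flat. Dark edge stops, to 32 mm above the bench, stand just outside the middle of each plate edge.
- plate: Loose aluminium plate 170 (x) by 180 (y) by 6 mm, underside 28 mm above the bench; a transformer (60 by 74 mm, top 65 mm above the underside) is bolted on its middle; 1.5 kg in all. Origin: centre of the underside, axes as the base's. Stands on four hidden pads. One has gone soft: pressed with 5 to 6 N there, the corner sinks about 3 mm (tilt 0.03 rad) and springs back; elsewhere it stays still.
- corner_1 (a point): Where to press one corner: point on the plate's top face straight above a pad, 65 mm (x) and 62 mm (y) from the plate's centre, 34 mm above the bench. Fixed to the pad's seat, so it does not sink with the plate. The numbers are shuffled: any number may be at any corner. The soft pad's point is only 0.05 mm lower than the others, too little to measure: it must be found by pressing.
- corner_2 (a point): Where to press one corner: point on the plate's top face straight above a pad, 65 mm (x) and 62 mm (y) from the plate's centre, 34 mm above the bench. Fixed to the pad's seat, so it does not sink with the plate. The numbers are shuffled: any number may be at any corner. The soft pad's point is only 0.05 mm lower than the others, too little to measure: it must be found by pressing.
- corner_3 (a point): Where to press one corner: point on the plate's top face straight above a pad, 65 mm (x) and 62 mm (y) from the plate's centre, 34 mm above the bench. Fixed to the pad's seat, so it does not sink with the plate. The numbers are shuffled: any number may be at any corner. The soft pad's point is only 0.05 mm lower than the others, too little to measure: it must be found by pressing.
- corner_4 (a point): Where to press one corner: point on the plate's top face straight above a pad, 65 mm (x) and 62 mm (y) from the plate's centre, 34 mm above the bench. Fixed to the pad's seat, so it does not sink with the plate. The numbers are shuffled: any number may be at any corner. The soft pad's point is only 0.05 mm lower than the others, too little to measure: it must be found by pressing.
- shim_a (a joint): Hinge of the near left shim (as seen by the robot), rad: 0 = pressed flat on its ledge; 0.72 to 0.9 = ear up, as found. The hinge is stiff: it stays where it is left, and about 5 to 7 N down on the outer part of the ear folds it.
- ear_a (a point): Ear of the near left shim, a steel leaf 30 mm wide, 5 mm thick, that sticks out 59 mm sideways from a hinge 5 mm outside the plate's side edge; its heel goes under the plate. Point on the ear's upper face, middle line, 41 mm from the hinge; moves with it. Flat, it lies 28 mm above the bench at x -65, y +136 mm in the base's frame (hinge at y +95, 27 mm above the bench).
- shim_b (a joint): Hinge of the near right shim (as seen by the robot), rad: 0 = pressed flat on its ledge; 0.72 to 0.9 = ear up, as found. The hinge is stiff: it stays where it is left, and about 5 to 7 N down on the outer part of the ear folds it.
- ear_b (a point): Ear of the near right shim, a steel leaf 30 mm wide, 5 mm thick, that sticks out 59 mm sideways from a hinge 5 mm outside the plate's side edge; its heel goes under the plate. Point on the ear's upper face, middle line, 41 mm from the hinge; moves with it. Flat, it lies 28 mm above the bench at x -65, y -136 mm in the base's frame (hinge at y -95, 27 mm above the bench).
- shim_c (a joint): Hinge of the far right shim (as seen by the robot), rad: 0 = pressed flat on its ledge; 0.72 to 0.9 = ear up, as found. The hinge is stiff: it stays where it is left, and about 5 to 7 N down on the outer part of the ear folds it.
- ear_c (a point): Ear of the far right shim, a steel leaf 30 mm wide, 5 mm thick, that sticks out 59 mm sideways from a hinge 5 mm outside the plate's side edge; its heel goes under the plate. Point on the ear's upper face, middle line, 41 mm from the hinge; moves with it. Flat, it lies 28 mm above the bench at x +65, y -136 mm in the base's frame (hinge at y -95, 27 mm above the bench).
- shim_d (a joint): Hinge of the far left shim (as seen by the robot), rad: 0 = pressed flat on its ledge; 0.72 to 0.9 = ear up, as found. The hinge is stiff: it stays where it is left, and about 5 to 7 N down on the outer part of the ear folds it.
- ear_d (a point): Ear of the far left shim, a steel leaf 30 mm wide, 5 mm thick, that sticks out 59 mm sideways from a hinge 5 mm outside the plate's side edge; its heel goes under the plate. Point on the ear's upper face, middle line, 41 mm from the hinge; moves with it. Flat, it lies 28 mm above the bench at x +65, y +136 mm in the base's frame (hinge at y +95, 27 mm above the bench).
- reel: Bystander: solder reel standing on end, 54 mm across, 40 mm high; origin under its centre.
- core_half: Bystander: dark U-shaped half core, 60 by 24 mm, 43 mm high, legs up; origin under its centre.
- former: Bystander: empty cream coil former, 46 by 46 mm, 36 mm high; origin under its centre.

How it is judged:
By the outcome, as a careful person would: the job done as asked, in the order asked, and still so for the second after the job is handed in, with the robot touching nothing.
It also fails if it takes over 58 s, if anything falls off the work surface, if the arm or the gripper's body presses on something with over 40 N, if the wrist force passes 120 N, or if a joint passes its speed limit or range.

## Working session

There is one attempt and no reset: what is moved stays moved. The work goes in short steps, each a Python script; the robot and the scene stay as the last script left them, time stands still between calls to the robot, and variables do not carry over. Pictures are saved under pics/ and viewed, and the job is handed in when it is done.

```bash
ls; mkdir -p pics
python3 - <<'E'
from cell import bot
import cv2
for n in("side","top"):
    im=bot.camera(n); cv2.imwrite(f"pics/{n}0.png",im[:,:,::-1])
    c=bot.calibration(n); print(n,c["mtx"].tolist(),c["k1"],c["extrinsics"].round(4).tolist())
    for t in("base","plate","ear_a","reel","core_half","former"):
        print(t,[( [round(v) for v in d["bbox"]],round(d["confidence"],2)) for d in bot.search_frame(n,t)])
print(bot.read_clock(),bot.read_tool_rot(),bot.read_ft_force())
E
```

```text
pics
side [[398.84787446183634, 0.0, 258.6385353021226], [0.0, 398.84787446183634, 189.40976886771614], [0.0, 0.0, 1.0]] -0.041735113645446985 [[0.7131, -0.701, -0.0023, -0.4086], [-0.467, -0.4726, -0.7473, 0.3146], [0.5228, 0.5341, -0.6644, 0.4778], [0.0, 0.0, 0.0, 1.0]]
base [([180, 162, 202, 149], 0.59)]
plate [([212, 179, 134, 101], 0.7)]
ear_a [([304, 263, 36, 16], 0.93), ([340, 211, 32, 20], 0.85), ([193, 195, 29, 38], 0.58), ([232, 160, 28, 30], 0.57)]
reel [([351, 177, 31, 36], 0.9), ([191, 195, 31, 38], 0.22)]
core_half []
former [([203, 259, 37, 41], 0.97)]
top [[375.7475077638574, 0.0, 257.50030719268807], [0.0, 375.7475077638574, 190.69254990122846], [0.0, 0.0, 1.0]] -0.02907063596064425 [[-0.0262, -0.9996, 0.012, 0.0469], [-0.995, 0.0249, -0.0963, 0.5915], [0.0959, -0.0144, -0.9953, 0.6578], [0.0, 0.0, 0.0, 1.0]]
base [([219, 139, 183, 140], 0.62)]
plate [([254, 149, 116, 113], 0.77)]
ear_a [([226, 175, 32, 18], 0.92), ([366, 217, 36, 21], 0.88), ([348, 145, 37, 23], 0.72), ([240, 243, 35, 25], 0.71), ([222, 136, 179, 147], 0.25)]
reel [([326, 92, 32, 36], 0.77)]
core_half [([236, 110, 34, 18], 0.91), ([304, 271, 34, 33], 0.45)]
former [([302, 272, 33, 32], 0.61), ([252, 150, 119, 112], 0.42)]
0.7 [-0.58458356  0.58460468 -0.3977982   0.39781406] [-1.02537462 -1.00132003  0.23090988]
```

Run:
```python
import cv2
a=cv2.imread("pics/top0.png")[70:330,180:450]; cv2.imwrite("pics/t0z.png",cv2.resize(a,None,fx=2.3,fy=2.3,interpolation=cv2.INTER_CUBIC)[:600])
a=cv2.imread("pics/side0.png")[120:340,150:420]; cv2.imwrite("pics/s0z.png",cv2.resize(a,None,fx=2.7,fy=2.7,interpolation=cv2.INTER_CUBIC)[:600])
```

```text
(no output)
```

View pics/t0z.png

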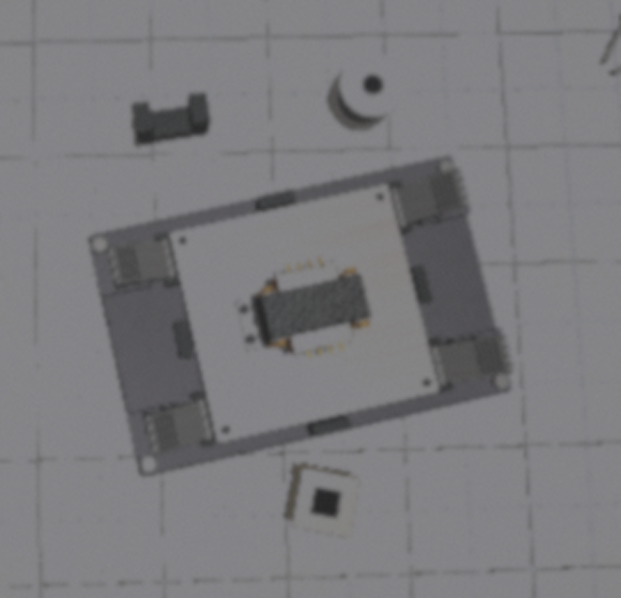

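View pics/s0z.png

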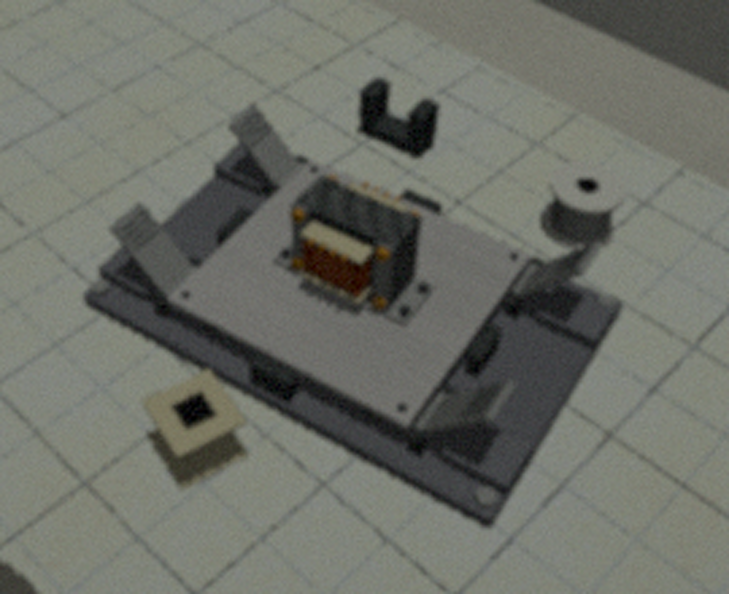

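The top picture shows the plate with its far edge at zoom (170,234)–(388,185) and near edge at (215,442)–(440,390). The base corners are at about (90,237), (450,157), (512,385) and (145,475), and all four ears are up. The former, reel and core half stand clear of the base. Next I'll fit the poses.

```bash
cat > h.py <<'E'
import numpy as np, cv2
from cell import bot
def proj(n,P):
    c=bot.calibration(n); E=c["extrinsics"]; P=np.atleast_2d(P)
    q=P@E[:3,:3].T+E[:3,3]; s=q[:,:2]/q[:,2:]; s=s*(1+c["k1"]*(s**2).sum(1,keepdims=True))
    return s@np.asarray(c["mtx"])[:2,:2].T+np.asarray(c["mtx"])[:2,2]
def place(p,L):
    c,s=np.cos(p[2]),np.sin(p[2]); L=np.atleast_2d(np.array(L,float))
    return np.c_[p[0]+c*L[:,0]-s*L[:,1],p[1]+s*L[:,0]+c*L[:,1],L[:,2]]
def rect(a,b,z): return np.array([[a,b,z],[a,-b,z],[-a,-b,z],[-a,b,z]])
E
python3 - <<'E'
from h import *
from scipy.optimize import least_squares
off=np.array([180,70])
plate=np.array([(170,234),(388,185),(440,390),(215,442)])/2.3+off
base=np.array([(90,237),(450,157),(512,385),(145,475)])/2.3+off
for nm,px,L in(("plate",plate,rect(.085,.09,.034)),("base",base,rect(.1,.155,.012))):
    r=least_squares(lambda p:(proj("top",place(p,L))-px).ravel(),[.45,0,0]); print(nm,r.x,r.fun.round(1))
    if nm=="plate": pp=r.x
both=least_squares(lambda p:np.r_[(proj("top",place(p,rect(.085,.09,.034)))-plate).ravel(),(proj("top",place(p,rect(.1,.155,.012)))-base).ravel()],[.45,0,0]).x
print(both)
for n,(x0,y0,w,h,f) in dict(top=(180,70,270,260,2.3),side=(150,120,270,220,2.7)).items():
    im=cv2.imread(f"pics/{n}0.png"); z=cv2.resize(im[y0:y0+h,x0:x0+w],None,fx=f,fy=f,interpolation=cv2.INTER_CUBIC); z=cv2.convertScaleAbs(z,alpha=1.5)
    for L,col in((rect(.085,.09,.034),(0,0,255)),(rect(.1,.155,.012),(0,255,0)),(rect(.1,.155,0),(0,120,0))):
        q=(proj(n,place(both,L))-[x0,y0]+.5)*f; cv2.polylines(z,[q.round().astype(int)],True,col,1)
    for L in rect(.065,.062,.034): 
        q=((proj(n,place(both,L))[0]-[x0,y0]+.5)*f).astype(int); cv2.circle(z,tuple(map(int,q)),3,(255,0,255),-1)
    cv2.imwrite(f"pics/{n}_ov.png",z[:600])
E
```

```text
plate [ 0.56279349 -0.06606304  0.19461235] [-0.7 -1.1  0.  -0.8  0.1  0.9  0.5  0.8]
base [ 0.56394648 -0.06724786  0.20428817] [-1.2 -0.6  1.  -2.2  1.4  1.3 -1.1  1.3]
[ 0.56334897 -0.06663224  0.20110346]
```

View pics/top_ov.png

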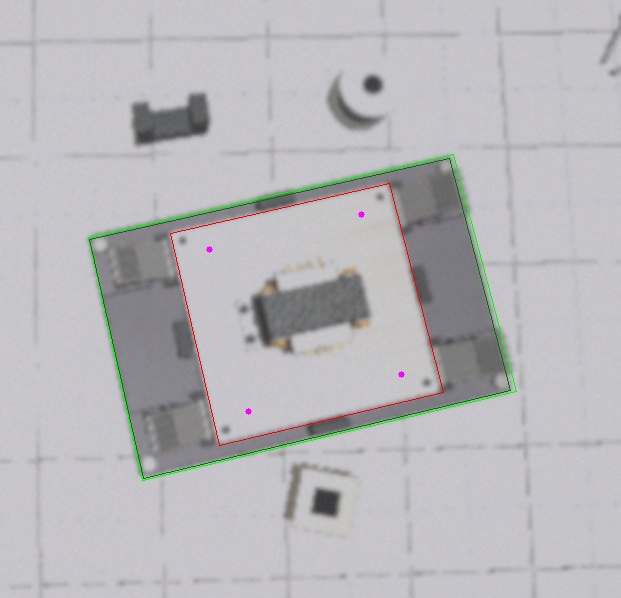

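View pics/side_ov.png

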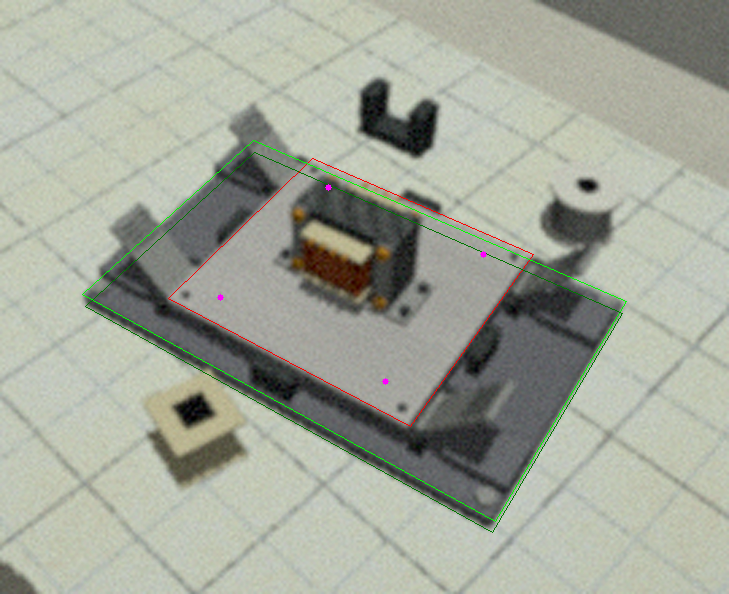

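The fit holds in both views to about 2 mm, with base at (0.563, -0.067) and yaw 0.20. Now I'll press the corners with shut fingertips.

```bash
cat >> h.py <<'E'
from scipy.spatial.transform import Rotation as R
P=(0.5633,-0.0666,0.200)
def quat(k):
    # tool z down, tool x at yaw P[2]+k*pi/2
    a=P[2]+k*np.pi/2; x=np.array([np.cos(a),np.sin(a),0]); z=np.array([0,0,-1.]); M=np.c_[x,np.cross(z,x),z]
    return R.from_matrix(M).as_quat(scalar_first=True)
def W(x,y,z): return place(P,[x,y,z])[0]
E
python3 - <<'E'
from h import *
q=bot.read_tool_rot(); print(R.from_quat(q,scalar_first=True).as_matrix().round(2).tolist())
for k in range(4):
    print(k,[ (lambda s: None if s is None else s.round(2).tolist())(bot.solve_ik(W(x,y,.034),quat(k))) for x,y in((-.065,-.062),(.065,.136))])
E
```

```text
[[0.37, 0.0, 0.93], [-0.93, -0.0, 0.37], [0.0, -1.0, -0.0]]
0 [None, None]
1 [None, None]
2 [None, None]
3 [None, None]
```

```bash
sed -i 's/z=np.array(\[0,0,-1.\]); M=np.c_\[x,np.cross(z,x),z\]/y=np.array([0,0,-1.]); M=np.c_[x,y,np.cross(x,y)]/' h.py
python3 - <<'E'
from h import *
for k in range(4):
    print(k,[ (lambda s: None if s is None else np.round(s,2).tolist())(bot.solve_ik(W(x,y,.034),quat(k))) for x,y in((-.065,-.062),(.065,.136),(.065,-.136))])
E
```

```text
0 [[-0.41, 0.47, -0.46, 0.63, 0.0, 0.96], [0.01, 0.58, -0.26, 0.73, 0.0, 1.38], [-0.39, 0.7, -0.02, 0.84, 0.0, 0.98]]
1 [[-0.41, 0.47, -0.46, 0.63, 0.0, -0.61], [0.01, 0.58, -0.26, 0.73, 0.0, -0.19], [-0.39, 0.7, -0.02, 0.84, 0.0, -0.59]]
2 [[-0.41, 0.47, -0.46, 0.63, 0.0, -2.18], [0.01, 0.58, -0.26, 0.73, 0.0, -1.76], [-0.39, 0.7, -0.02, 0.84, 0.0, -2.16]]
3 [[-0.41, 0.47, -0.46, 0.63, 0.0, 2.54], [0.01, 0.58, -0.26, 0.73, 0.0, 2.95], [-0.39, 0.7, -0.02, 0.84, 0.0, 2.55]]
```

Run:
```python
from h import *
Q=quat(0)
bot.set_gripper(0.0)
found=None; zs={}
for nm,x,y in(("b",-.065,-.062),("a",-.065,.062),("d",.065,.062),("c",.065,-.062)):
    if not zs: bot.move_pose(W(x,y,.13),Q)
    else: bot.move_linear(W(x,y,.13),speed=.2)
    bot.move_linear(W(x,y,.043),speed=.15)
    f0=bot.read_ft_force()
    hit=bot.move_linear(W(x,y,.026),speed=.012,until_force=6)
    z=bot.read_position()[2]; f=bot.read_ft_force(); zs[nm]=z
    im=bot.camera("side"); cv2.imwrite(f"pics/press_{nm}.png",im[:,:,::-1])
    print(nm,hit,round(z*1e3,2),(f-f0).round(2),bot.read_clock())
    bot.move_linear(W(x,y,.13),speed=.15)
    if len(zs)>1 and max(zs.values())-min(zs.values())>.0015: break
print(bot.read_clock(),bot.read_gripper_width())
```

```text
b False 26.08 [ 0.02 -0.24 -0.25] 5.6
a False 26.08 [ 0.03 -0.64 -0.7 ] 9.5583
d False 26.09 [-0.26 -0.27 -1.19] 13.55
c False 26.11 [-0.23  0.85 -1.23] 17.5083
18.35 -0.003629222595271682
```

No contact was felt at any corner, even with the TCP at 26 mm, so I'll look at a press picture.

Run:
```python
import cv2
a=cv2.imread("pics/press_b.png")[100:340,130:430]; b=cv2.imread("pics/press_a.png")[100:340,130:430]
for n,i in(("b",a),("a",b)): cv2.imwrite(f"pics/press_{n}z.png",cv2.convertScaleAbs(cv2.resize(i,None,fx=2.5,fy=2.5,interpolation=cv2.INTER_CUBIC),alpha=1.4))
```

```text
(no output)
```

View pics/press_bz.png

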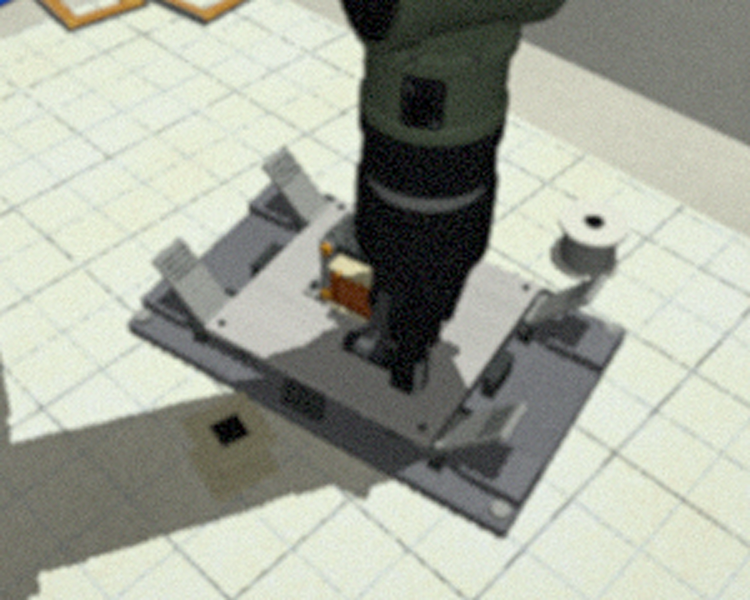

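View pics/press_az.png

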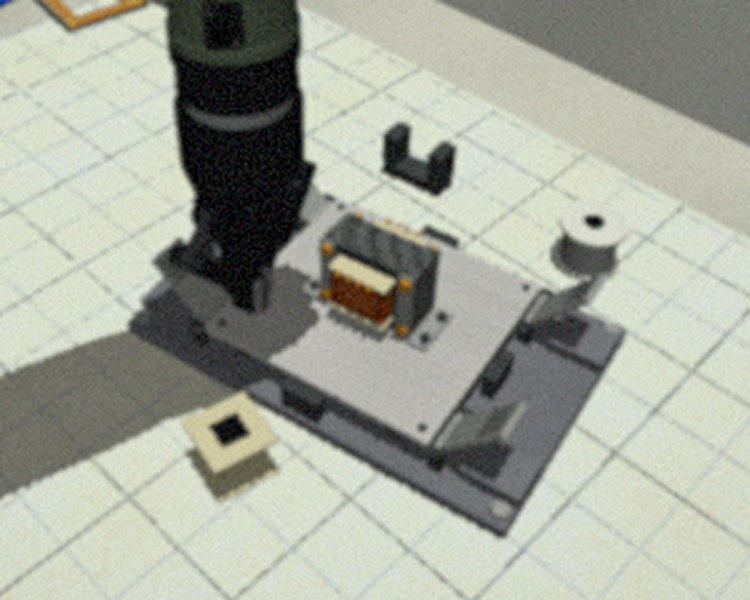

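Run:
```python
from h import *
print(bot.read_position(),bot.read_ft_force())
for nm,(x,y) in dict(b=(-.065,-.062),a=(-.065,.062)).items():
    im=cv2.imread(f"pics/press_{nm}.png")
    u,v=proj("side",W(x,y,.026))[0]; x0,y0=int(u)-40,int(v)-40; f=8
    z=cv2.convertScaleAbs(cv2.resize(im[y0:y0+70,x0:x0+80],None,fx=f,fy=f,interpolation=cv2.INTER_CUBIC),alpha=2.2,beta=10)
    for h,c in((.026,(0,0,255)),(.034,(0,255,0)),(.044,(255,0,255))):
        p=((proj("side",W(x,y,h))[0]-[x0,y0]+.5)*f).astype(int); cv2.circle(z,tuple(map(int,p)),4,c,-1)
    cv2.imwrite(f"pics/tip_{nm}.png",z)
```

```text
[ 0.63864698 -0.11425604  0.12908562] [ 0.20759157  0.17775402 -0.86858945]
```

View pics/tip_b.png

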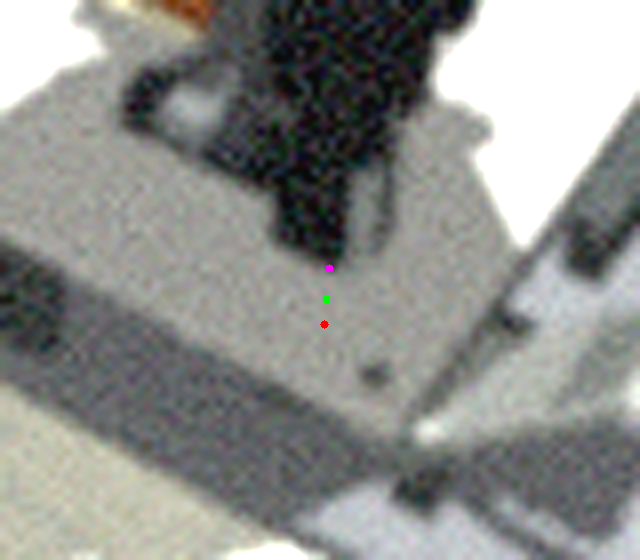

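View pics/tip_a.png

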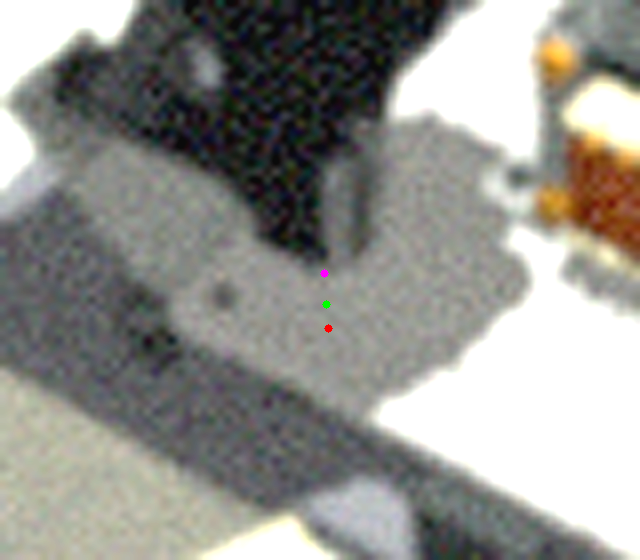

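The pictures place the shut fingertips about 19 mm above the commanded TCP, at roughly 45 mm. They therefore hovered about 11 mm over the plate and never touched it. I'll press again and descend until there is real contact, with the force guard on.

Run:
```python
from h import *
x,y=.065,-.062
bot.move_linear(W(x,y,.024),speed=.2)
f0=bot.read_ft_force()
hit=bot.move_linear(W(x,y,.004),speed=.012,until_force=6)
z=bot.read_position()[2]; f=bot.read_ft_force()
im=bot.camera("side"); cv2.imwrite("pics/p2_c.png",im[:,:,::-1])
print(hit,round(z*1e3,2),(f-f0).round(2),bot.read_clock())
if not hit: bot.move_linear(W(x,y,.024))
```

```text
True 7.83 [-0.61  0.33  4.89] 20.3167
```

Run:
```python
from h import *
bot.move_linear(W(.065,-.062,.07),speed=.2)
x,y=.065,.062
bot.move_linear(W(x,y,.07),speed=.2)
bot.move_linear(W(x,y,.019),speed=.2)
f0=bot.read_ft_force()
hit=bot.move_linear(W(x,y,.002),speed=.012,until_force=6)
z=bot.read_position()[2]; f=bot.read_ft_force()
im=bot.camera("side"); cv2.imwrite("pics/p2_d.png",im[:,:,::-1])
print(hit,round(z*1e3,2),(f-f0).round(2),bot.read_clock())
for n in "cd":
    a=cv2.imread(f"pics/p2_{n}.png")[90:340,130:430]; cv2.imwrite(f"pics/p2_{n}z.png",cv2.convertScaleAbs(cv2.resize(a,None,fx=2.4,fy=2.4,interpolation=cv2.INTER_CUBIC),alpha=1.5))
```

```text
True 5.23 [-1.28 -0.22  5.1 ] 23.0917
```

View pics/p2_dz.png

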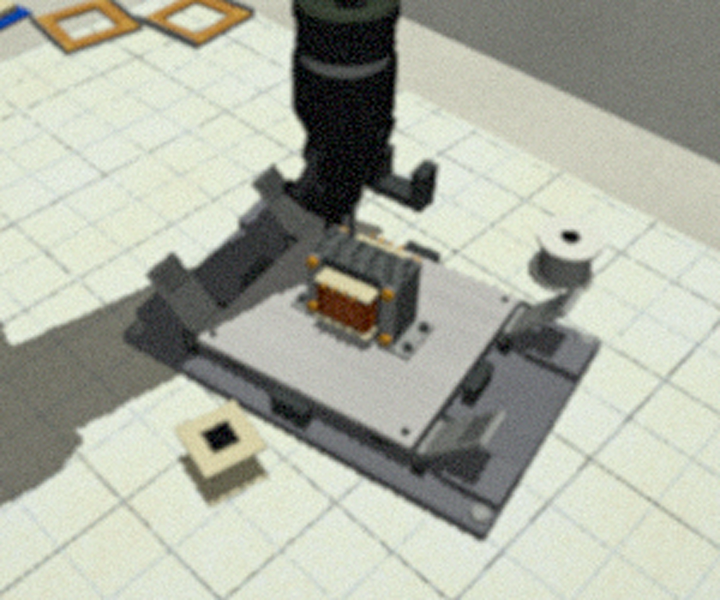

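View pics/p2_cz.png

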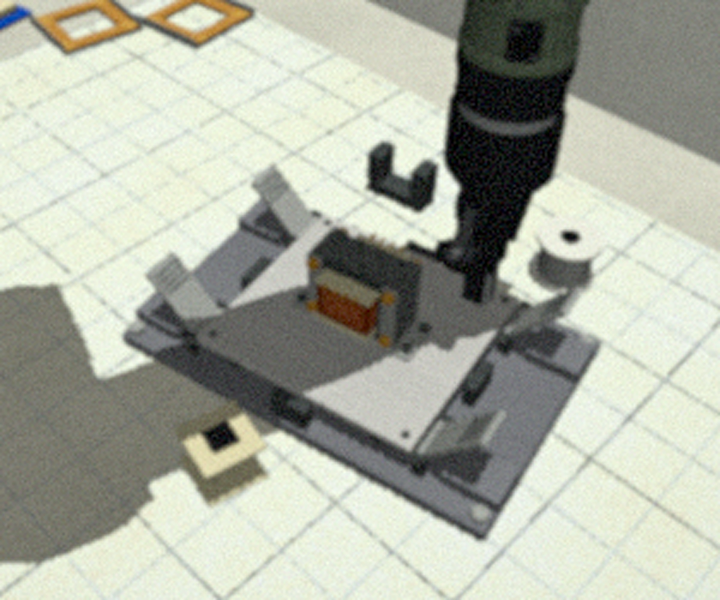

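The far right corner (c) stopped at 7.8 mm and the far left (d) at 5.2 mm, 2.6 mm deeper, so d looks soft. I'll press a and b for comparison.

Run:
```python
from h import *
bot.move_linear(W(.065,.062,.07),speed=.2)
for nm,x,y in(("a",-.065,.062),("b",-.065,-.062)):
    bot.move_linear(W(x,y,.07),speed=.2)
    bot.move_linear(W(x,y,.017),speed=.2)
    f0=bot.read_ft_force()
    hit=bot.move_linear(W(x,y,.002),speed=.012,until_force=6)
    z=bot.read_position()[2]; f=bot.read_ft_force()
    print(nm,hit,round(z*1e3,2),(f-f0).round(2),bot.read_clock())
    im=bot.camera("side"); cv2.imwrite(f"pics/p2_{nm}.png",im[:,:,::-1])
    bot.move_linear(W(x,y,.07),speed=.2)
```

```text
a True 7.75 [-0.02  0.21  5.06] 25.5917
b True 7.86 [0.05 0.   6.08] 28.0917
```

d is the soft corner: 5.2 mm against 7.75–7.86 mm at the other three. Contact at 34 mm also puts the fingertip 26.2 mm above the reported TCP. Next I'll fold shim d.

Run:
```python
from h import *
O=.0262
bot.move_linear(W(-.065,-.062,.1),speed=.2)
bot.move_linear(W(.065,.128,.1),speed=.25)
bot.move_linear(W(.065,.128,.088-O),speed=.2)
f0=bot.read_ft_force()
hit=bot.move_linear(W(.065,.128,.0265-O),speed=.03,until_force=22)
print(hit,(bot.read_position()[2]+O)*1e3,(bot.read_ft_force()-f0).round(2),bot.read_clock())
bot.move_linear(W(.065,.128,.05-O),speed=.15)
bot.move_linear(W(.065,.136,.05-O),speed=.1)
bot.move_linear(W(.065,.136,.034-O),speed=.1)
f0=bot.read_ft_force()
hit=bot.move_linear(W(.065,.136,.0255-O),speed=.015,until_force=15)
print(hit,(bot.read_position()[2]+O)*1e3,(bot.read_ft_force()-f0).round(2),bot.read_clock())
bot.move_linear(W(.065,.136,.08),speed=.2)
print(bot.read_clock())
```

```text
False 28.219902066302428 [-4.34  4.07 14.86] 32.525
True 28.30337130547321 [-2.81 -0.13  5.9 ] 33.875
34.4167
```

The ear bottoms out at 28.2–28.3 mm; flat is 28 mm. I'll press corner d again to check that it's solid, then back off and look.

Run:
```python
from h import *
x,y=.065,.062
bot.move_linear(W(x,y,.08),speed=.2)
bot.move_linear(W(x,y,.016),speed=.2)
f0=bot.read_ft_force()
hit=bot.move_linear(W(x,y,.003),speed=.012,until_force=6)
print(hit,bot.read_position()[2]*1e3,(bot.read_ft_force()-f0).round(2))
bot.move_linear(W(x,y,.12),speed=.2)
bot.move_pose([.30,-.42,.25],quat(0))
for n in("side","top"):
    im=bot.camera(n); cv2.imwrite(f"pics/{n}9.png",im[:,:,::-1])
for n,(x0,y0,w,h,f) in dict(top=(180,70,270,260,2.3),side=(150,120,270,220,2.7)).items():
    a,b=[cv2.resize(cv2.imread(f"pics/{n}{k}.png")[y0:y0+h,x0:x0+w],None,fx=f*.6,fy=f*.6,interpolation=cv2.INTER_CUBIC) for k in "09"]
    cv2.imwrite(f"pics/{n}_cmp.png",cv2.convertScaleAbs(np.hstack([a,b]),alpha=1.4)[:,:800])
    print(a.shape)
print(bot.read_clock())
```

```text
True 8.167810495225963 [-1.35 -0.03  4.62]
(359, 373, 3)
(356, 437, 3)
38.9
```

View pics/top_cmp.png

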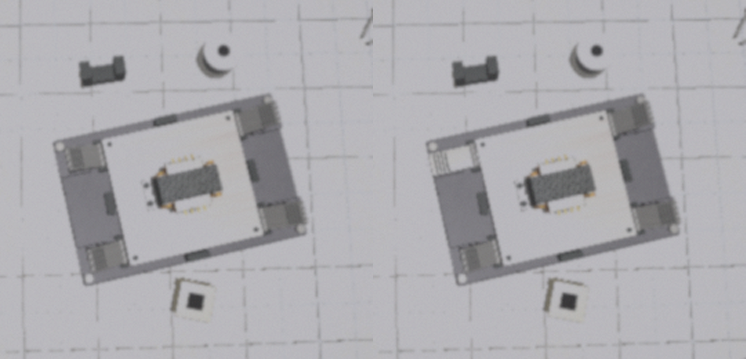

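Run:
```python
import cv2
a=cv2.imread("pics/side9.png")[120:340,150:420]; cv2.imwrite("pics/s9z.png",cv2.convertScaleAbs(cv2.resize(a,None,fx=2.7,fy=2.7,interpolation=cv2.INTER_CUBIC),alpha=1.4))
```

```text
(no output)
```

View pics/s9z.png

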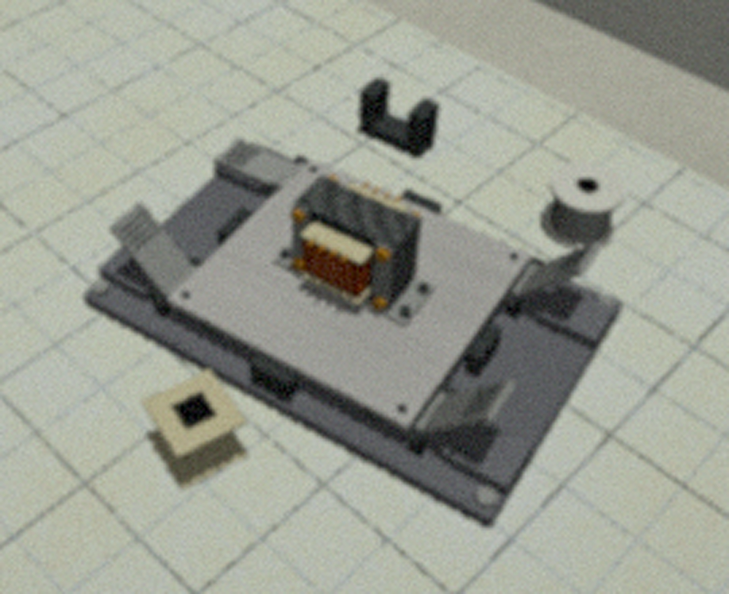

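The side picture shows ear d flat at about (260,165), the other three still up, and the plate and surrounding parts where they were. Corner d now holds at 8.2 mm instead of 5.2 mm, so I'm handing in.

```bash
python3 -c "
from cell import bot
bot.close_job()"
```

```text
the job is handed in; nothing more can be done
```

The far-left corner was the soft one. I folded shim d flat on its ledge, and that corner now stands solid. I handed the job in at about 39 s on the robot's clock.

- **Finding the corner:** Under 6 N the far-left corner stopped at a tool height of 5.2 mm, against 7.75–7.86 mm at the other three.
- **Folding the shim:** I pressed ear d twice, and it stopped at 28.2–28.3 mm above the bench (28 mm is flat).
- **Solid check:** Pressed again, the far-left corner held at 8.2 mm. That is 0.3–0.4 mm higher than the other three, possibly from the shim now under it.
- **Pictures:** The final pictures show shims a, b and c still up. By eye, the plate and the three surrounding parts have not moved.

**What disagreed:** My first round of presses touched nothing. The fingertips turned out to sit about 26 mm above the reported tool point, so I repeated all four corners down to real contact and corrected for that offset when folding the shim.

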